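# Bring two mugs out over the spray tray and steady the board

## Task

Make two leather-hard mugs ready for spraying: on the spray tray's key strip press the round fan key fully down and let it come up, then press the square air key fully down likewise (extraction must run before there is air for the gun; leave the mushroom stop key alone). Then grip the ware board by the batten on its inner end and slide it outward along its runners until the pencil line across it is level with the runners' outer ends, so that both mugs stand out over the tray. Their weight would now tip the board off, so finish while still holding it by the batten, the board lying flat on its runners and the mugs standing where they stood on it, never touched; leave the other things on the table where they are.

Things in the scene. Friction and masses are not known exactly. Their poses are not given: they have to be found in the camera images.
- runner_end (a point): Mid-point between the outer ends of the two aluminium angle runners, at the height of the flanges that the board lies on (85 mm above the table). The runner stand (131 x 300 mm, plywood trestles) is fixed; this point's +y is the outward direction, along which the board slides, and z is up. The runners reach from this point 300 mm back along -y; their upright side lips stand 12 mm above the flanges and guide the board with about 2.5 mm play on each side.
- ware_board: Loose plain wooden ware board, 120 mm (x) x 440 mm (y) x 16 mm, about 0.45 kg; origin at the centre of its underside, +y outward. It starts lying between the runner lips. Two mugs of about 0.4 kg stand on its outer half: with the line at the runner ends it tips outward if nobody holds it (4 to 7 N upward at the batten).
- board_line (a point): Mid-point, on the board's top face, of the dark pencil line (2 mm wide) drawn square across the board, 232 mm from its outer end; axes as the board's (+y outward). At the start the line lies 120 to 180 mm inward of the runner ends; the goal is to have it level with them.
- batten (a point): Centre of the wooden batten screwed upright across the top of the board near its inner end: 96 mm long (board x), 20 mm thick (board y), 36 mm high (from 18 mm below to 18 mm above this point; the board's top face is 18 mm below). Axes as the board's. Gripped from above across its 20 mm thickness; 25 mm of board lies behind it, and nothing stands within 120 mm in front of it.
- mug_outer: Loose brown clay mug, 131 mm high, 95 mm across, handle to its own -y (150 mm over the handle), on the outer end of the board; its origin lies on its underside, 27 mm from the mug's axis towards the handle, and the handle points roughly to the board's +x (far) side. Not to be touched.
- mug_inner: The second such mug, 115 mm inward of the first, between it and the pencil line; same axes. Not to be touched.
- fan_key_top (a point): Centre of the top of the round fan key (26 mm across), the key nearest the runner stand in the row of three on the grey strip along the robot's side of the spray tray. The key moves straight down. The tray (200 x 210 mm, 45 mm high, slotted steel top) is fixed on the table just beyond the runner ends. This point's axes: y along the row of keys, z up.
- air_key_top (a point): Centre of the top of the square air key (22 x 22 mm), the middle one of the three, 55 mm from its neighbours; axes as for the fan key.
- stop_key_top (a point): Centre of the top of the mushroom-headed stop key (38 mm across, standing 7 mm higher than the others), the key farthest from the runner stand. Not to be pressed.
- fan_key (a joint): Travel of the round fan key: 0 up, 0.006 m fully down. A spring returns it; it starts to move at about 1.5 N and is fully down at 5 N.
- air_key (a joint): Travel of the square air key: 0 up, 0.006 m fully down; same spring.
- stop_key (a joint): Travel of the mushroom stop key: 0 up, 0.006 m fully down; same spring.
- slip_beaker: Bystander: white beaker of slip, 70 mm across, 78 mm high, beyond the runner stand; origin at the centre of its underside.
- engobe_brush: Bystander: flat brush with a green handle, 198 mm long, lying beyond the runner stand; origin at the middle of its underside.
- tape_roll: Bystander: roll of paper tape, 64 mm across, 24 mm high, to the right of the board's inner end; origin at the centre of its underside.

How it is judged:
By the outcome, as a careful person would: the job done as asked, in the order asked, and still so for the second after the job is handed in, while the arm keeps its last pose, push and grip.
It also fails if it takes over 64 s, if anything falls off the work surface, if the arm or the gripper's body presses on something with over 40 N, if the wrist force passes 120 N, or if a joint passes its speed limit or range.

## Robot

A 7-joint arm with a two-finger parallel gripper is mounted at the origin on a cart in front of the work surface, level with it; the furniture and walls round the work are solid. World frame = base frame: x ahead of the robot, y to its left, z up, the work surface at z = 0. Lengths are in m, angles in rad, forces in N, time in s.
With the tool pointing down it reaches from about 0.4 to 0.925 m from the base axis. Payload 4.1 kg.
Tool frame: the origin (TCP) lies midway between the tips of the shut fingers; the grasp point (between the pads) lies 19 mm behind it; z points along the fingers, y is the line along which they close (so a half turn about z gives the same grasp; the last joint's range is limited). The gripper opens to 85 mm and grips with 20 to 120 N. Pads are 22 mm wide; open, the fingers measure 114 mm over their backs; the gripper's body (76 mm by 85 mm) begins 54 mm behind the grasp point. The pads swing forward as they close: fully open they stand 13 mm farther back than shut.
Start: joints at [-1.261, 0.398, 0.045, 1.537, -0.019, 1.207, -0.051], TCP at [0.258, 0.596, 0.231] pointing down, gripper open.
Joint ranges: [-2.82, 2.82], [-0.49, 2.23], [-1.37, 1.46], [0, 2.46], [-1.36, 4.5], [0.23, 2], [-2.94, 2.94]. Speed limits (rad/s): [2.57, 2.57, 3.14, 3.14, 3.14, 3.14, 3.14].

## Interface

Orientations are given as a unit quaternion [x, y, z, w].
In Python, from rig import get_obs, imaging, bot gives the robot as it stands.
- The arm moves only by the shell command python3 -m pendant 'ROWS' [FORCE]. ROWS is JSON, a list of rows, each an object with "translation": the shift along the world's x, y, z in m, a list of three; "turn": the turn about the world's z in rad; "fingers": the gripper command: -1 is shut, 1 is fully open, values between are in proportion. A call has 1 to 20 rows; each row is the pose to reach, as a shift and turn from the pose commanded when the call began; what a row does not reach only later rows make up. A row lasts 1/12 s, in which the tool goes at most 41.7 mm and 7.16 degrees, less where a joint would pass 70% of its speed; a pose out of reach is approached as far as the arm can. A call with a gripper value outside its range is refused whole. The fingers move at their own pace and stop on an object; FORCE is the grip in N (left out, the last holds). Time passes only in rows, so rows that repeat a pose let the fingers close. It gives the time, the measured TCP pose, the force, the opening and the grip force at its end, in the units of the state.
- get_obs(): the state, without advancing time (a new reading comes with each control period).
- imaging.read_camera(name): name is "side" or "top" or "wrist"; returns a dict with "color" (400x640x3 uint8, red, green, blue), "fx", "fy", "cx", "cy" (pixels), "pose" (4x4, takes a point from camera to world coordinates); the wrist camera has in their place "mount" (4x4, takes a point from camera to tool coordinates, whose origin is the TCP and whose axes are the flange's). Camera axes: x right, y up, looking along -z (the intrinsics and any distortion apply to the point x, -y, -z); pixel columns grow to the right and rows downward; lengths in m; the calibration is good to about 2 mm. A picture is of the moment at which its call begins: read the wrist's pose just before it. There is no depth.
- bot.sign_off(): hands the job in; it is judged then, once.
The state is a dict: "clock": time; "q": joint angles; "joint_velocities": joint speeds; "effort": joint torques, N m; "eef_pos": TCP position; "ee_rot": TCP orientation; "force": force on the tool from outside, world axes, zero at the start; "wrist_torque": the same for the moment, N m; "opening": finger opening in m; "finger_force": force on a finger pad.
Only numpy, scipy, OpenCV 4.12 (cv2) and the standard library are available. Lean on these libraries where they do the work, as an engineer would, in place of code of your own. Each camera call takes 0.05 s, during which the arm holds its last target. There are 200 camera calls.

## Working session

There is one attempt and no reset: what is moved stays moved. The work goes in short steps, Python scripts to look and compute and a shell command to move; the robot and the scene stay as the last step left them, time stands still between calls to the robot, and variables do not carry over. Pictures are saved under pics/ and viewed, at most 10 in all, crops included, and the job is handed in when it is done.

```bash
mkdir -p pics; ls; cat > h.py <<'E'
import numpy as np, cv2
from rig import get_obs, imaging, bot
from scipy.spatial.transform import Rotation as R
def cam(n):
    o=get_obs(); c=imaging.read_camera(n)
    if 'pose' in c: T=np.array(c['pose'])
    else:
        W=np.eye(4);W[:3,:3]=R.from_quat(o['ee_rot']).as_matrix();W[:3,3]=o['eef_pos'];T=W@np.array(c['mount'])
    np.savez(f'{n}.npz',T=T,k=[c['fx'],c['fy'],c['cx'],c['cy']]); print({k:v for k,v in c.items() if k not in('color','pose','mount')})
    return c['color']
def save(n,im): cv2.imwrite(f'pics/{n}.png',im[:,:,::-1])
def px(n,u,v,z):
    d=np.load(f'{n}.npz');fx,fy,cx,cy=d['k'];T=d['T']
    r=T[:3,:3]@np.array([(u-cx)/fx,-(v-cy)/fy,-1]);p=T[:3,3]
    return p+r*(z-p[2])/r[2]
E
python3 - <<'E'
from h import *
for n in('top','side'): save(n+'1',cam(n)); print(np.load(n+'.npz')['T'].round(3))
o=get_obs();print(o)
E
```

```text
pics
{'fx': 488.5061054886411, 'fy': 488.5061054886411, 'cx': 315.02657647268666, 'cy': 199.7878854571439}
[[ 0.027  0.989 -0.146  0.4  ]
 [-1.     0.028  0.009  0.007]
 [ 0.013  0.145  0.989  1.383]
 [ 0.     0.     0.     1.   ]]
{'fx': 389.9101131417701, 'fy': 389.9101131417701, 'cx': 322.98153204560697, 'cy': 198.48273050650457}
[[ 0.827  0.305 -0.473 -0.047]
 [-0.562  0.423 -0.711 -0.957]
 [-0.017  0.853  0.521  0.776]
 [ 0.     0.     0.     1.   ]]
{'clock': 0.1, 'q': array([-1.26101205,  0.39914998,  0.04503749,  1.5377638 , -0.01871132,
        1.20693227, -0.050663  ]), 'joint_velocities': array([ 0.00054633, -0.00209642, -0.00059823, -0.0036305 , -0.00151638,
       -0.00126617,  0.00185835]), 'effort': array([ 3.07041031e-03, -4.76263475e+01,  1.36955973e+00, -2.54949009e+01,
        1.20172437e-02,  5.02251889e-03,  5.81344167e-06]), 'eef_pos': array([0.25811365, 0.59591579, 0.23034238]), 'ee_rot': array([ 2.02901533e-01,  9.79198718e-01, -9.06869219e-04, -1.28193351e-04]), 'force': array([-0.58122705, -0.64213634,  0.07087789]), 'wrist_torque': array([-0.01154458,  0.02983815, -0.01565734]), 'finger_force': 0.0, 'opening': 0.08526621188580807}
```

View pics/top1.png

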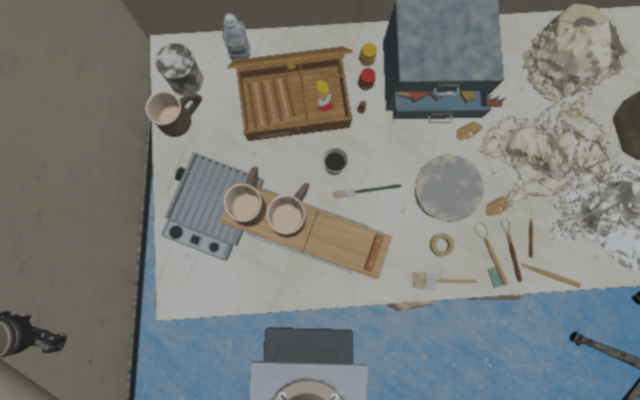

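View pics/side1.png

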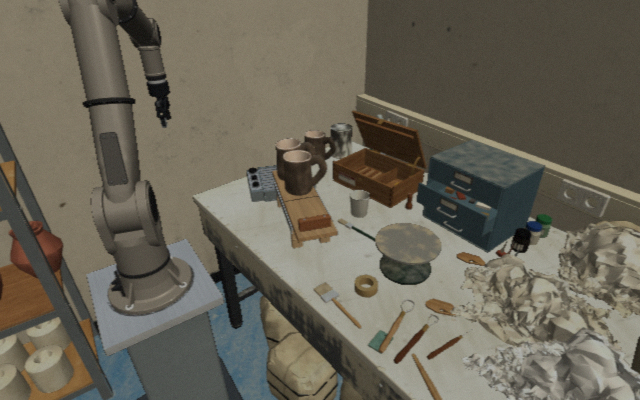

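The top view shows the tray at the left (keys at about (176,233), (195,241), (213,247)), the board running right and down to the batten at (378,252), and the mugs at (243,203) and (286,214). The side view confirms this layout. I'll enlarge the top view.

```bash
python3 - <<'E'
from h import *
im=cv2.imread('pics/top1.png')[145:285,155:400]
cv2.imwrite('pics/top1c.png',cv2.resize(im,None,fx=3.2,fy=3.2,interpolation=cv2.INTER_CUBIC))
for u,v,z in[(176,233,.05),(195,241,.05),(213,247,.05),(378,252,.137)]:print(px('top',u,v,z))
E
```

```text
[0.49386234 0.37003846 0.05      ]
[0.47357405 0.31717091 0.05      ]
[0.45868392 0.2675086  0.05      ]
[ 0.45360845 -0.16855843  0.137     ]
```

View pics/top1c.png

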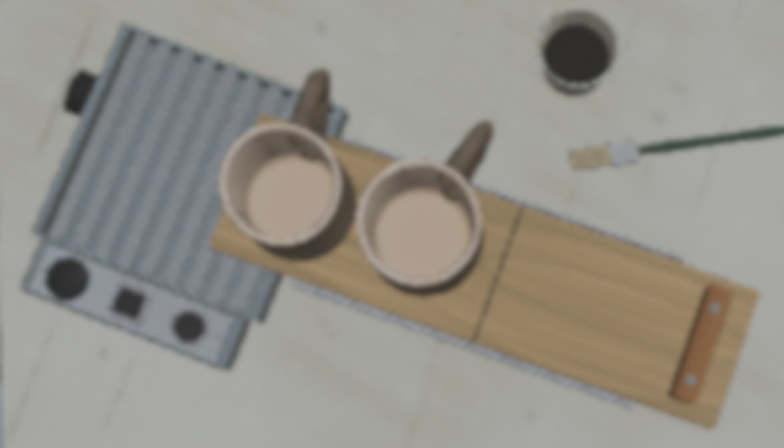

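The crop shows the fan key at (188,326), air at (128,303), stop at (67,278), the pencil line from (522,207) to (475,340), and the batten top at about (701,343).

```bash
cat >> h.py <<'E'
def cr(u,v,z): return px('top',(u+.5)/3.2+155-.5,(v+.5)/3.2+145-.5,z)
E
python3 - <<'E'
from h import *
for n,u,v,z in[('fan',188,326,.05),('air',128,303,.05),('stop',67,278,.057),('l1',522,207,.101),('l2',475,340,.101),('bat1',716,285,.137),('bat2',686,400,.137),('mo',283,184,.232),('mi',421,224,.232),('cornI',757,292,.101),('cornN',713,427,.101),('cornO',212,245,.101),('cornOF',262,115,.101),('runN1',632,407,.09),('runF1',682,260,.09),('runN_out',283,285,.09)]:print(n,cr(u,v,z).round(4))
l1,l2=cr(522,207,.101),cr(475,340,.101);d=l1-l2;print(np.degrees(np.arctan2(-d[0],d[1])) ,np.degrees(np.arctan2(d[1],d[0])))
print(R.from_quat(get_obs()['ee_rot']).as_matrix().round(3))
E
```

```text
fan [0.46   0.2665 0.05  ]
air [0.478  0.3184 0.05  ]
stop [0.4973 0.3695 0.057 ]
l1 [ 0.5632 -0.0132  0.101 ]
l2 [0.4527 0.0223 0.101 ]
bat1 [ 0.5002 -0.1692  0.137 ]
bat2 [ 0.4085 -0.1462  0.137 ]
mo [0.5586 0.1667 0.232 ]
mi [0.5317 0.0633 0.232 ]
cornI [ 0.4982 -0.2081  0.101 ]
cornN [ 0.3877 -0.1728  0.101 ]
cornO [0.5245 0.2407 0.101 ]
cornOF [0.6341 0.2051 0.101 ]
runN1 [ 0.402  -0.1077  0.09  ]
runF1 [ 0.524  -0.1474  0.09  ]
runN_out [0.494  0.1824 0.09  ]
-107.83034012057483 -17.830340120574835
[[-0.918  0.397 -0.001]
 [ 0.397  0.918 -0.002]
 [-0.    -0.002 -1.   ]]
```

```bash
python3 -m pendant '[{"translation":[0.05,-0.08,0],"turn":0.09,"fingers":-1},{"translation":[0.1,-0.16,-0.03],"turn":0.09,"fingers":-1},{"translation":[0.15,-0.24,-0.06],"turn":0.09,"fingers":-1},{"translation":[0.202,-0.33,-0.1],"turn":0.09,"fingers":-1},{"translation":[0.202,-0.33,-0.1],"turn":0.09,"fingers":-1},{"translation":[0.202,-0.33,-0.1],"turn":0.09,"fingers":-1},{"translation":[0.202,-0.33,-0.1],"turn":0.09,"fingers":-1},{"translation":[0.202,-0.33,-0.1],"turn":0.09,"fingers":-1},{"translation":[0.202,-0.33,-0.1],"turn":0.09,"fingers":-1},{"translation":[0.202,-0.33,-0.1],"turn":0.09,"fingers":-1},{"translation":[0.202,-0.33,-0.1],"turn":0.09,"fingers":-1},{"translation":[0.202,-0.33,-0.1],"turn":0.09,"fingers":-1},{"translation":[0.202,-0.33,-0.1],"turn":0.09,"fingers":-1},{"translation":[0.202,-0.33,-0.1],"turn":0.09,"fingers":-1}]'
python3 - <<'E'
from h import *
save('w1',cam('wrist'));print(np.load('wrist.npz')['T'].round(3))
E
```

```text
clock: 1.27
eef_pos: [0.4597, 0.2683, 0.1316]
ee_rot: [0.157, 0.988, 0.001, -0.0]
force: [0.2, -0.3, 0.3]
opening: 0.0002
finger_force: 0.0
{'fx': 354.1982075814157, 'fy': 354.1982075814157, 'cx': 311.6791175238992, 'cy': 195.71061180738707}
[[ 0.312 -0.913 -0.261  0.394]
 [ 0.95   0.301  0.083  0.29 ]
 [ 0.002 -0.274  0.962  0.274]
 [ 0.     0.     0.     1.   ]]
```

View pics/w1.png

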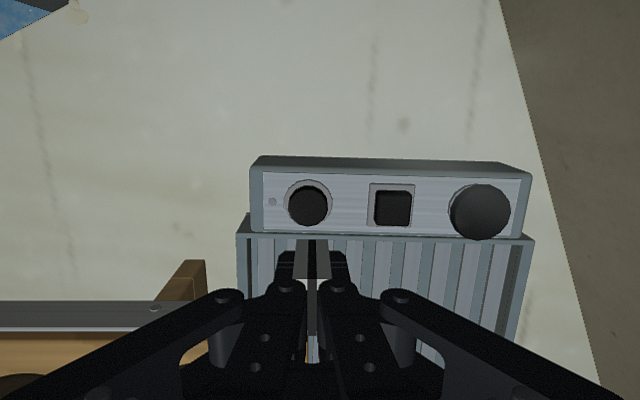

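The wrist view shows the fan key at (307,205), air key at (392,207) and stop key at (480,211). I'll triangulate the height from the 55 mm spacing.

```bash
python3 - <<'E'
from h import *
for z in(.045,.05,.055,.06,.065):
  a=px('wrist',307,206,z);b=px('wrist',392,208,z);c=px('wrist',480,211,z+.007);d=cr(188,326,z);e=cr(128,303,z)
  print(z,a.round(4),b.round(4),c.round(4),d.round(4),e.round(4),np.linalg.norm(a-b),np.linalg.norm(d-e))
E
```

```text
0.045 [0.4619 0.2648 0.045 ] [0.4813 0.3192 0.045 ] [0.4989 0.373  0.052 ] [0.4602 0.2675 0.045 ] [0.4783 0.3195 0.045 ] 0.057735416649051324 0.05515646352255277
0.05 [0.4604 0.2654 0.05  ] [0.4794 0.3185 0.05  ] [0.4965 0.3711 0.057 ] [0.46   0.2665 0.05  ] [0.478  0.3184 0.05  ] 0.05647427274281823 0.054950381888742204
0.055 [0.459  0.2659 0.055 ] [0.4775 0.3179 0.055 ] [0.4941 0.3692 0.062 ] [0.4598 0.2655 0.055 ] [0.4777 0.3172 0.055 ] 0.0552131288365852 0.054744300254931676
0.06 [0.4575 0.2665 0.06  ] [0.4756 0.3173 0.06  ] [0.4918 0.3674 0.067 ] [0.4595 0.2645 0.06  ] [0.4774 0.316  0.06  ] 0.0539519849303521 0.05453821862112103
0.065 [0.456 0.267 0.065] [0.4737 0.3166 0.065 ] [0.4894 0.3655 0.072 ] [0.4593 0.2636 0.065 ] [0.4772 0.3149 0.065 ] 0.052690841024119084 0.05433213698731047
```

```bash
python3 -m pendant '[{"translation":[0,0,-0.03],"turn":0,"fingers":-1},{"translation":[0,0,-0.05],"turn":0,"fingers":-1},{"translation":[0,0,-0.06],"turn":0,"fingers":-1},{"translation":[0,0,-0.066],"turn":0,"fingers":-1},{"translation":[0,0,-0.068],"turn":0,"fingers":-1},{"translation":[0,0,-0.07],"turn":0,"fingers":-1},{"translation":[0,0,-0.07],"turn":0,"fingers":-1},{"translation":[0,0,-0.07],"turn":0,"fingers":-1}]'
python3 -m pendant '[{"translation":[0,0,-0.001],"turn":0,"fingers":-1},{"translation":[0,0,-0.002],"turn":0,"fingers":-1},{"translation":[0,0,-0.003],"turn":0,"fingers":-1},{"translation":[0,0,-0.004],"turn":0,"fingers":-1},{"translation":[0,0,-0.005],"turn":0,"fingers":-1},{"translation":[0,0,-0.005],"turn":0,"fingers":-1},{"translation":[0,0,-0.005],"turn":0,"fingers":-1}]'
```

```text
clock: 1.98
eef_pos: [0.461, 0.267, 0.0622]
ee_rot: [0.159, 0.987, 0.001, 0.001]
force: [0.3, -0.5, 0.1]
opening: 0.0002
finger_force: 0.0
clock: 2.57
eef_pos: [0.4609, 0.2668, 0.0567]
ee_rot: [0.159, 0.987, 0.0, 0.0]
force: [0.8, 0.6, 3.4]
opening: -0.0
finger_force: 1.7
```

```bash
python3 -m pendant '[{"translation":[0,0,-0.001],"turn":0,"fingers":-1},{"translation":[0,0,-0.002],"turn":0,"fingers":-1},{"translation":[0,0,-0.003],"turn":0,"fingers":-1},{"translation":[0,0,-0.004],"turn":0,"fingers":-1},{"translation":[0,0,-0.004],"turn":0,"fingers":-1},{"translation":[0,0,-0.004],"turn":0,"fingers":-1}]'
python3 -m pendant '[{"translation":[0,0,-0.001],"turn":0,"fingers":-1},{"translation":[0,0,-0.002],"turn":0,"fingers":-1},{"translation":[0,0,-0.002],"turn":0,"fingers":-1},{"translation":[0,0,-0.002],"turn":0,"fingers":-1}]'
```

```text
clock: 3.07
eef_pos: [0.461, 0.2668, 0.0541]
ee_rot: [0.159, 0.987, 0.001, 0.0]
force: [-2.9, -1.8, 17.3]
opening: 0.0001
finger_force: 8.0
clock: 3.4
eef_pos: [0.461, 0.2669, 0.0538]
ee_rot: [0.159, 0.987, 0.001, -0.0]
force: [-6.6, -4.7, 29.2]
opening: -0.0004
finger_force: 14.7
```

```bash
python3 -m pendant '[{"translation":[0,0,0.01],"turn":0,"fingers":-1},{"translation":[0,0,0.03],"turn":0,"fingers":-1},{"translation":[0,0,0.03],"turn":0,"fingers":-1},{"translation":[0.0085,0.0255,0.03],"turn":0,"fingers":-1},{"translation":[0.017,0.051,0.03],"turn":0,"fingers":-1},{"translation":[0.017,0.051,0.03],"turn":0,"fingers":-1},{"translation":[0.017,0.051,0.03],"turn":0,"fingers":-1},{"translation":[0.017,0.051,0.02],"turn":0,"fingers":-1},{"translation":[0.017,0.051,0.012],"turn":0,"fingers":-1},{"translation":[0.017,0.051,0.01],"turn":0,"fingers":-1},{"translation":[0.017,0.051,0.008],"turn":0,"fingers":-1},{"translation":[0.017,0.051,0.006],"turn":0,"fingers":-1},{"translation":[0.017,0.051,0.006],"turn":0,"fingers":-1},{"translation":[0.017,0.051,0.006],"turn":0,"fingers":-1}]'
python3 -m pendant '[{"translation":[0,0,-0.001],"turn":0,"fingers":-1},{"translation":[0,0,-0.002],"turn":0,"fingers":-1},{"translation":[0,0,-0.003],"turn":0,"fingers":-1},{"translation":[0,0,-0.004],"turn":0,"fingers":-1},{"translation":[0,0,-0.004],"turn":0,"fingers":-1},{"translation":[0,0,-0.004],"turn":0,"fingers":-1}]'
python3 -m pendant '[{"translation":[0,0,-0.001],"turn":0,"fingers":-1},{"translation":[0,0,-0.002],"turn":0,"fingers":-1},{"translation":[0,0,-0.002],"turn":0,"fingers":-1},{"translation":[0,0,-0.002],"turn":0,"fingers":-1}]'
```

```text
clock: 4.57
eef_pos: [0.4773, 0.3167, 0.0564]
ee_rot: [0.159, 0.987, -0.0, -0.0]
force: [-1.2, -2.4, 3.2]
opening: -0.0003
finger_force: 1.8
clock: 5.07
eef_pos: [0.4777, 0.3173, 0.0541]
ee_rot: [0.159, 0.987, 0.0, -0.0]
force: [-4.7, -3.6, 15.3]
opening: 0.0002
finger_force: 7.5
clock: 5.4
eef_pos: [0.4777, 0.3174, 0.0539]
ee_rot: [0.159, 0.987, 0.0, -0.0]
force: [-8.4, -6.4, 26.9]
opening: 0.0
finger_force: 13.4
```

```bash
python3 -m pendant '[{"translation":[0,0,0.02],"turn":0,"fingers":-1},{"translation":[0,0,0.06],"turn":0,"fingers":-1},{"translation":[0,0,0.1],"turn":0,"fingers":-1},{"translation":[0,0,0.14],"turn":0,"fingers":-1},{"translation":[-0.01,0,0.18],"turn":0,"fingers":-1},{"translation":[-0.03,0,0.22],"turn":0,"fingers":-1},{"translation":[-0.05,-0.02,0.26],"turn":0,"fingers":-1},{"translation":[-0.07,-0.05,0.28],"turn":0,"fingers":-1},{"translation":[-0.08,-0.09,0.28],"turn":0,"fingers":-1},{"translation":[-0.08,-0.13,0.28],"turn":0,"fingers":-1},{"translation":[-0.08,-0.17,0.28],"turn":0,"fingers":-1},{"translation":[-0.08,-0.21,0.28],"turn":0,"fingers":-1},{"translation":[-0.08,-0.25,0.28],"turn":0,"fingers":-1},{"translation":[-0.08,-0.29,0.28],"turn":0,"fingers":-1},{"translation":[-0.07,-0.33,0.28],"turn":0,"fingers":0},{"translation":[-0.06,-0.37,0.28],"turn":0,"fingers":0},{"translation":[-0.05,-0.41,0.26],"turn":0,"fingers":0},{"translation":[-0.04,-0.44,0.24],"turn":0,"fingers":0},{"translation":[-0.025,-0.475,0.22],"turn":0,"fingers":0},{"translation":[-0.025,-0.475,0.21],"turn":0,"fingers":0}]'
python3 -m pendant '[{"translation":[0,0,0],"turn":0,"fingers":0},{"translation":[0,0,0],"turn":0,"fingers":0},{"translation":[0,0,0],"turn":0,"fingers":0},{"translation":[0,0,0],"turn":0,"fingers":0}]'
python3 - <<'E'
from h import *
save('w2',cam('wrist'));print(get_obs()['q'])
E
```

```text
clock: 7.07
eef_pos: [0.4531, -0.164, 0.2589]
ee_rot: [0.163, 0.987, -0.003, 0.001]
force: [-0.6, 1.5, 0.3]
opening: 0.0428
finger_force: 0.0
clock: 7.4
eef_pos: [0.4532, -0.1561, 0.2614]
ee_rot: [0.157, 0.988, 0.001, 0.001]
force: [-0.7, -0.3, 0.1]
opening: 0.043
finger_force: 0.0
{'fx': 354.1982075814157, 'fy': 354.1982075814157, 'cx': 311.6791175238992, 'cy': 195.71061180738707}
[-0.46524171  0.07437108  0.75377028  1.90450217 -0.05683951  1.18124222
  1.56342492]
```

View pics/w2.png

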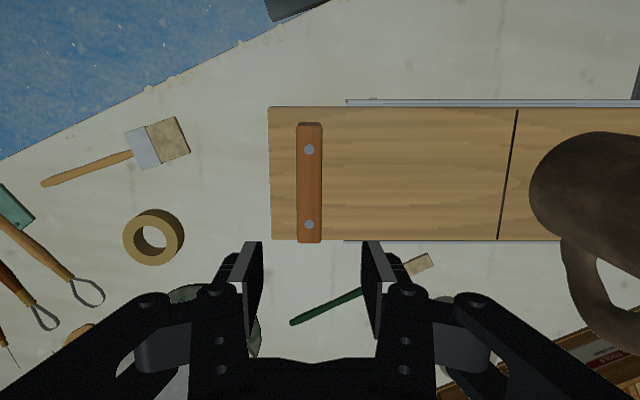

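The wrist view shows the batten top centred at about (309,185) with screws at (309,150) and (309,224). The line runs from (516,111) to (498,240), and the near runner's inner end is at (347,102).

```bash
python3 - <<'E'
from h import *
w=lambda u,v,z:px('wrist',u,v,z)
s1,s2=w(309,150,.137),w(309,224,.137);print('screws',s1,s2,(s1+s2)/2)
e=[w(u,v,.137) for u,v in((297,123),(322,123),(322,242),(297,242))];print('bat',np.mean(e,0),np.linalg.norm(e[0]-e[1]),np.linalg.norm(e[1]-e[2]))
l=[w(516,111,.101),w(498,240,.101)];print('line',l,np.mean(l,0))
b=[w(269,108,.101),w(272,240,.101)];print('inner edge',np.mean(b,0),np.linalg.norm(b[0]-b[1]))
r=[w(347,102,.095),w(345,240,.095)];rm=np.mean(r,0);print('run',r,rm)
lm=np.mean(l,0)
for nm,d in(('line',l[1]-l[0]),('edge',b[1]-b[0]),('scr',s2-s1),('run',r[1]-r[0]),('len',lm-np.mean(b,0))):print(nm,np.degrees(np.arctan2(d[1],d[0])),np.linalg.norm(d))
t=np.radians(71.9);u=np.array([np.cos(t),np.sin(t)]);print('dist line->end',.3-(lm-rm)[:2]@u, 'line-batten',(lm[:2]-np.mean(e,0)[:2])@u)
E
```

```text
screws [ 0.4254103  -0.14831565  0.137     ] [ 0.48190657 -0.16698341  0.137     ] [ 0.45365843 -0.15764953  0.137     ]
bat [ 0.45167675 -0.15658476  0.137     ] 0.01848242652523384 0.0951396573982042
line [array([0.4534721 , 0.02382995, 0.101     ]), array([ 0.56426294, -0.01053906,  0.101     ])] [0.50886752 0.00664545 0.101     ]
inner edge [ 0.44300984 -0.18971802  0.101     ] 0.11817345927927297
run [array([ 0.40292603, -0.10735899,  0.095     ]), array([ 0.52266601, -0.14498291,  0.095     ])] [ 0.46279602 -0.12617095  0.095     ]
line -17.234689004908322 0.11599930312871323
edge -18.733497011325422 0.11817345927927297
scr -18.284827868873457 0.05950053628632347
run -17.44342681092232 0.1255118496436655
len 71.45923558631378 0.20711312672195217
dist line->end 0.15944259538718697 line-batten 0.1729207032287616
```

```bash
python3 -m pendant '[{"translation":[0,-0.001,-0.04],"turn":0,"fingers":0},{"translation":[0,-0.001,-0.08],"turn":0,"fingers":0},{"translation":[0,-0.001,-0.11],"turn":0,"fingers":0},{"translation":[0,-0.001,-0.13],"turn":0,"fingers":0},{"translation":[0,-0.001,-0.145],"turn":0,"fingers":0},{"translation":[0,-0.001,-0.15],"turn":0,"fingers":0},{"translation":[0,-0.001,-0.155],"turn":0,"fingers":0},{"translation":[0,-0.001,-0.155],"turn":0,"fingers":0},{"translation":[0,-0.001,-0.155],"turn":0,"fingers":0}]' 60
python3 -m pendant '[{"translation":[0,0,0],"turn":0,"fingers":-0.3},{"translation":[0,0,0],"turn":0,"fingers":-0.5},{"translation":[0,0,0],"turn":0,"fingers":-0.6},{"translation":[0,0,0],"turn":0,"fingers":-1},{"translation":[0,0,0],"turn":0,"fingers":-1},{"translation":[0,0,0],"turn":0,"fingers":-1},{"translation":[0,0,0],"turn":0,"fingers":-1},{"translation":[0,0,0],"turn":0,"fingers":-1}]' 60
```

```text
clock: 8.2
eef_pos: [0.4533, -0.1585, 0.1064]
ee_rot: [0.158, 0.987, 0.0, 0.001]
force: [0.6, 0.1, -0.3]
opening: 0.0427
finger_force: 0.0
clock: 8.87
eef_pos: [0.4533, -0.1583, 0.1064]
ee_rot: [0.159, 0.987, 0.001, 0.001]
force: [-1.4, 1.7, 6.8]
opening: 0.0192
finger_force: 59.3
```

```bash
python3 -m pendant '[{"translation":[0.0003,0.001,0],"turn":0,"fingers":-1},{"translation":[0.0009,0.0029,0],"turn":0,"fingers":-1},{"translation":[0.0019,0.0057,0],"turn":0,"fingers":-1},{"translation":[0.0031,0.0095,0],"turn":0,"fingers":-1},{"translation":[0.0044,0.0133,0],"turn":0,"fingers":-1},{"translation":[0.0056,0.0171,0],"turn":0,"fingers":-1},{"translation":[0.0069,0.0209,0],"turn":0,"fingers":-1},{"translation":[0.0081,0.0247,0],"turn":0,"fingers":-1},{"translation":[0.0094,0.0285,0],"turn":0,"fingers":-1},{"translation":[0.0106,0.0323,0],"turn":0,"fingers":-1},{"translation":[0.0119,0.0361,0],"turn":0,"fingers":-1},{"translation":[0.0131,0.0399,0],"turn":0,"fingers":-1},{"translation":[0.0144,0.0437,0],"turn":0,"fingers":-1},{"translation":[0.0156,0.0475,0],"turn":0,"fingers":-1},{"translation":[0.0169,0.0513,0],"turn":0,"fingers":-1},{"translation":[0.0181,0.0551,0],"turn":0,"fingers":-1},{"translation":[0.0191,0.058,0],"turn":0,"fingers":-1},{"translation":[0.0197,0.0599,0],"turn":0,"fingers":-1},{"translation":[0.02,0.0608,0],"turn":0,"fingers":-1},{"translation":[0.02,0.0608,0],"turn":0,"fingers":-1}]'
```

```text
clock: 10.53
eef_pos: [0.4722, -0.102, 0.1065]
ee_rot: [0.16, 0.987, -0.002, 0.001]
force: [-2.7, -9.4, 4.8]
opening: 0.0193
finger_force: 59.3
```

```bash
python3 -m pendant '[{"translation":[0.0003,0.001,0],"turn":0,"fingers":-1},{"translation":[0.0009,0.0029,0],"turn":0,"fingers":-1},{"translation":[0.0019,0.0057,0],"turn":0,"fingers":-1},{"translation":[0.0031,0.0095,0],"turn":0,"fingers":-1},{"translation":[0.0044,0.0133,0],"turn":0,"fingers":-1},{"translation":[0.0056,0.0171,-0.0005],"turn":0,"fingers":-1},{"translation":[0.0069,0.0209,-0.0005],"turn":0,"fingers":-1},{"translation":[0.0081,0.0247,-0.0005],"turn":0,"fingers":-1},{"translation":[0.0094,0.0285,-0.0005],"turn":0,"fingers":-1},{"translation":[0.0106,0.0323,-0.0005],"turn":0,"fingers":-1},{"translation":[0.0119,0.0361,-0.0005],"turn":0,"fingers":-1},{"translation":[0.0131,0.0399,-0.0005],"turn":0,"fingers":-1},{"translation":[0.0144,0.0437,-0.0005],"turn":0,"fingers":-1},{"translation":[0.0156,0.0475,-0.0005],"turn":0,"fingers":-1},{"translation":[0.0169,0.0513,-0.0005],"turn":0,"fingers":-1},{"translation":[0.0181,0.0551,-0.0005],"turn":0,"fingers":-1},{"translation":[0.0191,0.058,-0.0005],"turn":0,"fingers":-1},{"translation":[0.0197,0.0599,-0.0005],"turn":0,"fingers":-1},{"translation":[0.02,0.0608,-0.0005],"turn":0,"fingers":-1},{"translation":[0.02,0.0608,-0.0005],"turn":0,"fingers":-1}]' 80
```

```text
clock: 12.2
eef_pos: [0.4925, -0.0427, 0.1065]
ee_rot: [0.161, 0.987, -0.003, 0.001]
force: [-3.4, -10.7, 10.2]
opening: 0.0188
finger_force: 78.8
```

```bash
python3 - <<'E'
from h import *
o=get_obs();print(o['eef_pos'],o['force'],R.from_quat(o['ee_rot']).as_matrix().round(3).tolist())
c=cam('top');save('top2',c)
cv2.imwrite('pics/top2c.png',cv2.resize(c[145:285,155:400,::-1],None,fx=3.2,fy=3.2,interpolation=cv2.INTER_CUBIC))
save('w3',cam('wrist'))
E
```

```text
[ 0.49249937 -0.0426605   0.10651779] [ -3.44894829 -10.66583868  10.23899366] [[-0.948, 0.317, 0.002], [0.317, 0.948, -0.005], [-0.003, -0.005, -1.0]]
{'fx': 488.5061054886411, 'fy': 488.5061054886411, 'cx': 315.02657647268666, 'cy': 199.7878854571439}
{'fx': 354.1982075814157, 'fy': 354.1982075814157, 'cx': 311.6791175238992, 'cy': 195.71061180738707}
```

View pics/w3.png

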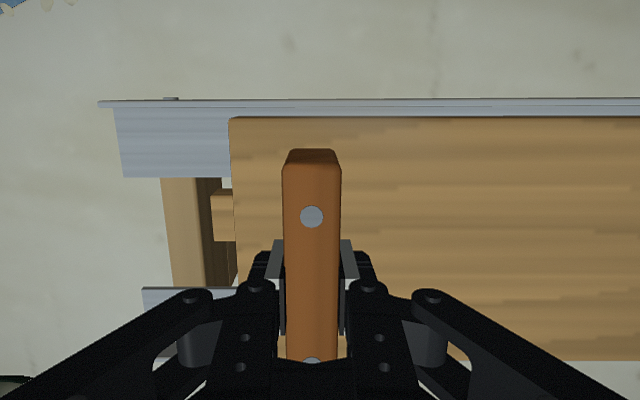

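View pics/top2c.png

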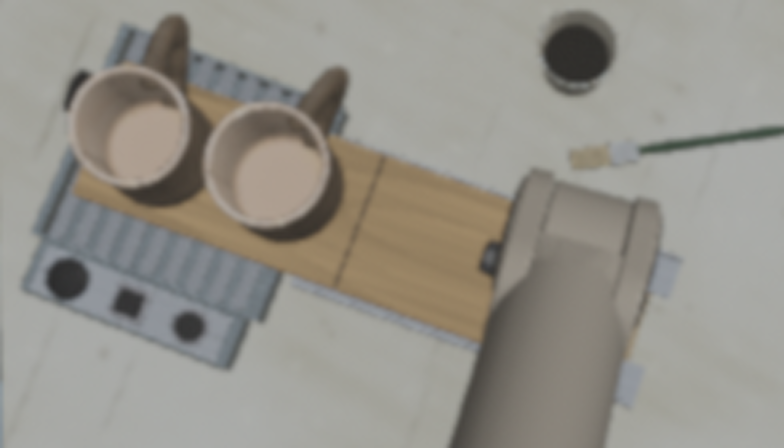

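The wrist view shows the near flange's inner end from (113,108) to (124,177) and the board's inner edge from (229,118) to (236,240). The top view shows the line from (385,155) to (337,285) and the mugs standing undisturbed.

```bash
python3 - <<'E'
from h import *
w=lambda u,v,z:px('wrist',u,v,z)[:2]
t=np.radians(71.8);u=np.array([np.cos(t),np.sin(t)])
f=[w(113,108,.085)@u,w(124,177,.085)@u,w(98,102,.097)@u, w(142,289,.097)@u]
b=[w(229,118,.101)@u,w(234,177,.101)@u,w(236,240,.101)@u]
print('wrist: runner',f,'board',b,'remaining', .092-(np.mean(b)-np.mean(f)))
l=[cr(385,155,.101)[:2],cr(337,285,.101)[:2]];L=np.mean(l,0);L0=(cr(522,207,.101)+cr(475,340,.101))[:2]/2
print('top moved',(L-L0)@u,'line',L, 'angle',np.degrees(np.arctan2(*(l[0]-l[1])[::-1])))
for p in((284,280),(290,284)):print('outer end near',cr(*p,.097)[:2]@u-L@u)
E
```

```text
wrist: runner [np.float64(0.024666276558997433), np.float64(0.024734384392718897), np.float64(0.02542019389093171), np.float64(0.03151254274038977)] board [np.float64(0.0802606059799546), np.float64(0.08064448168718438), np.float64(0.07959158693415866)] remaining 0.03841779119532691
top moved 0.12165968158738641 line [0.54892917 0.11915974] angle -17.867640266467767
outer end near 0.04253574876059907
outer end near 0.03672829514286463
```

```bash
python3 -m pendant '[{"translation":[0.0003,0.001,0],"turn":0,"fingers":-1},{"translation":[0.0009,0.0029,0],"turn":0,"fingers":-1},{"translation":[0.0019,0.0057,-0.0003],"turn":0,"fingers":-1},{"translation":[0.0031,0.0095,-0.0005],"turn":0,"fingers":-1},{"translation":[0.0044,0.0133,-0.0005],"turn":0,"fingers":-1},{"translation":[0.0056,0.0171,-0.0005],"turn":0,"fingers":-1},{"translation":[0.0069,0.0209,-0.0005],"turn":0,"fingers":-1},{"translation":[0.0081,0.0247,-0.0005],"turn":0,"fingers":-1},{"translation":[0.0091,0.0275,-0.0005],"turn":0,"fingers":-1},{"translation":[0.01,0.0304,-0.0005],"turn":0,"fingers":-1},{"translation":[0.0108,0.0328,-0.0005],"turn":0,"fingers":-1},{"translation":[0.0114,0.0347,-0.0005],"turn":0,"fingers":-1},{"translation":[0.0117,0.0356,-0.0005],"turn":0,"fingers":-1},{"translation":[0.0117,0.0356,-0.0005],"turn":0,"fingers":-1},{"translation":[0.0117,0.0356,-0.0005],"turn":0,"fingers":-1}]' 80
python3 - <<'E'
from h import *
o=get_obs();print(o['eef_pos'],o['force'],o['wrist_torque'],R.from_quat(o['ee_rot']).as_matrix().round(3).tolist())
c=cam('top')
cv2.imwrite('pics/top3c.png',cv2.resize(c[145:285,155:400,::-1],None,fx=3.2,fy=3.2,interpolation=cv2.INTER_CUBIC))
save('w4',cam('wrist'))
E
```

```text
clock: 13.55
eef_pos: [0.5039, -0.009, 0.1066]
ee_rot: [0.161, 0.987, -0.003, 0.001]
force: [-6.6, -14.0, 15.6]
opening: 0.0189
finger_force: 79.5
[ 0.50393613 -0.00896686  0.10660473] [ -6.60742728 -13.9512835   15.64348406] [-2.20789765  1.13017403  0.2053377 ] [[-0.948, 0.318, 0.001], [0.318, 0.948, -0.007], [-0.003, -0.006, -1.0]]
{'fx': 488.5061054886411, 'fy': 488.5061054886411, 'cx': 315.02657647268666, 'cy': 199.7878854571439}
{'fx': 354.1982075814157, 'fy': 354.1982075814157, 'cx': 311.6791175238992, 'cy': 195.71061180738707}
```

View pics/top3c.png

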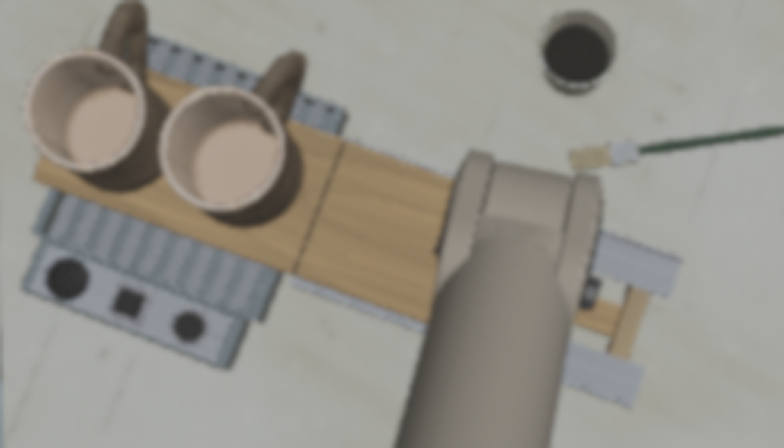

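View pics/w4.png

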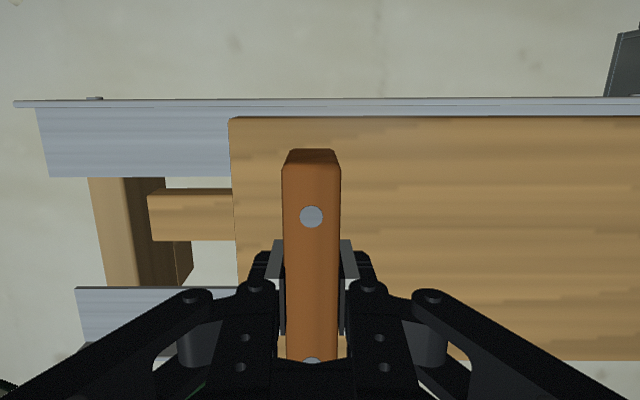

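The line is now at (342,142) to (295,272) in the top crop, and the flange end is at (35,108) to (49,177) in the wrist view. I'll calculate what remains and zoom in on the runner ends.

```bash
python3 - <<'E'
from h import *
w=lambda u,v,z:px('wrist',u,v,z)[:2]
t=np.radians(71.8);u=np.array([np.cos(t),np.sin(t)])
f=[w(35,108,.085)@u,w(49,177,.085)@u,w(14,102,.097)@u]
b=[w(229,118,.101)@u,w(234,177,.101)@u,w(236,240,.101)@u]
print('wrist',f,b,'remaining', .092-(np.mean(b)-np.mean(f)))
L=np.mean([cr(342,142,.101)[:2],cr(295,272,.101)[:2]],0);L0=(cr(522,207,.101)+cr(475,340,.101))[:2]/2
L1=(cr(385,155,.101)+cr(337,285,.101))[:2]/2
print('top moved',(L-L0)@u,(L-L1)@u)
c=np.mean([imaging.read_camera('top')['color'].astype(float) for _ in range(8)],0).astype(np.uint8)
cv2.imwrite('pics/top4z.png',cv2.resize(c[180:240,230:280,::-1],None,fx=10,fy=10,interpolation=cv2.INTER_CUBIC))
E
```

```text
wrist [np.float64(0.02487947581008322), np.float64(0.02440930218710323), np.float64(0.025862310788405368)] [np.float64(0.11584645626361653), np.float64(0.11621454683758922), np.float64(0.11514126254484863)] remaining 0.0013162743798458137
top moved 0.15841233803305407 0.036752656445667664
```

View pics/top4z.png

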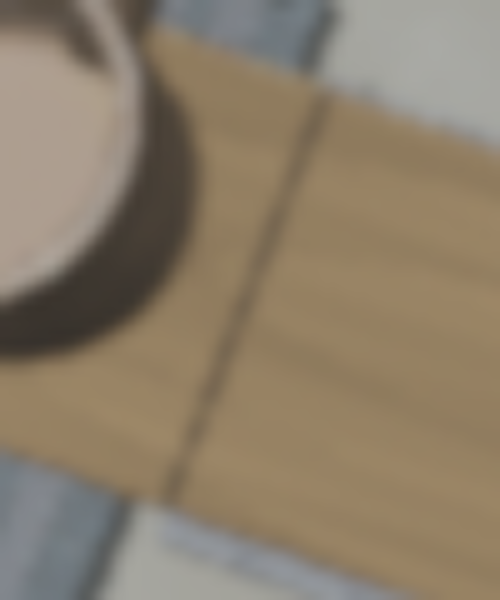

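The zoom shows the line's near end at (172,500), and its extension meets the near runner's end at about (160,535) to within 1 mm. The estimates put the remaining distance at 0.5 to 1.5 mm, so I'll nudge the board 1 mm outward.

```bash
python3 -m pendant '[{"translation":[0.0002,0.0005,0],"turn":0,"fingers":-1},{"translation":[0.0003,0.001,0],"turn":0,"fingers":-1},{"translation":[0.0003,0.001,0],"turn":0,"fingers":-1},{"translation":[0.0003,0.001,0],"turn":0,"fingers":-1},{"translation":[0.0003,0.001,0],"turn":0,"fingers":-1},{"translation":[0.0003,0.001,0],"turn":0,"fingers":-1}]' 80
```

```text
clock: 14.55
eef_pos: [0.504, -0.0086, 0.1066]
ee_rot: [0.161, 0.987, -0.004, 0.001]
force: [-6.5, -15.0, 17.0]
opening: 0.0188
finger_force: 79.6
```

```bash
python3 -m pendant '[{"translation":[0.0002,0.0005,0],"turn":0,"fingers":-1},{"translation":[0.0003,0.0008,0],"turn":0,"fingers":-1},{"translation":[0.0003,0.0008,0],"turn":0,"fingers":-1},{"translation":[0.0003,0.0008,0],"turn":0,"fingers":-1},{"translation":[0.0003,0.0008,0],"turn":0,"fingers":-1},{"translation":[0.0003,0.0008,0],"turn":0,"fingers":-1},{"translation":[0.0003,0.0008,0],"turn":0,"fingers":-1},{"translation":[0.0003,0.0008,0],"turn":0,"fingers":-1}]' 80 && python3 -c "
from rig import bot,get_obs
print(get_obs()['joint_velocities'].round(4)); print(bot.sign_off())"
```

```text
clock: 15.22
eef_pos: [0.5043, -0.0079, 0.1066]
ee_rot: [0.161, 0.987, -0.004, 0.001]
force: [-7.2, -16.6, 15.9]
opening: 0.019
finger_force: 79.6
[ 0.0016  0.0003  0.0007  0.0002 -0.0013 -0.0017  0.0028]
the job is handed in; nothing more can be done
None
```

I pressed the fan key and then the air key fully down and released each. I then slid the board out until its pencil line was level with the runner ends, to within about 1 mm by camera estimate. I handed the job in at 15.2 s with the batten still gripped, the board held down on its runners, the stop key not pressed, and the mugs not touched and looking undisturbed in the last pictures.

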